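# Load a vial in the bench photometer's sample slide and index it into the beam

### The job

Stand the glass vial upright in the empty well of the photometer's sample slide while the carriage is still at the loading end. Then pull the slide's spring plunger up, hold it up while you run the carriage past the middle index hole to the last hole, where the vial stands between lamp and detector, and let the pin drop fully home there. Find that hole by feel with a light push, never force the carriage against the pin, and do not disturb the tape roll and the weighing boat.

Things in the scene. Friction and masses are not known exactly. Their poses are not given: they have to be found in the camera images.
- rail_base: Aluminium base of the sample slide, 340 x 84 x 12 mm plate with two steel ways, fixed on the worktop. Origin: centre of its underside. Its y axis runs along the rail from the loading end (-y) to the optics (+y); z up. End blocks are 41 mm high; lamp and detector tops 92 mm, their inner ends 37 mm from the rail's middle.
- beam_mid (a point): Where the centre of the well's floor comes to lie with the carriage locked in the last hole, if the optics head is at its mid setting. The head (lamp on the far side, detector on the near side, and the index bar between the ways, all one unit) is clamped up to 12 mm either way along the rail from there; its setting is not measured, so the last hole must be felt for.
- carriage (a joint): Position of the carriage along the rail's +y, m. It starts within 3 mm of 0 (loading end); the last hole is at 0.120 and the middle hole at 0.060, each give or take the head's setting of up to 0.012. Travel -0.011 to 0.141. The carriage drags with about 1.5 N, about 3 N with the pin rubbing on the bar, and for a moment 5 to 7 N as it starts to move.
- well (a point): Centre of the flat floor of the round well in the black 42 mm square holder on the carriage: bore 25 mm, 18 mm deep with a small chamfer, floor 43 mm and rim 61 mm above the worktop. The well is 92 mm from the plunger's axis towards +y of the rail.
- knob (a point): Centre of the black ribbed plunger knob, an upright cylinder of 22 mm diameter and 27 mm height; 74.5 mm above the worktop with the pin home. The carriage's top plate is 41 mm above the worktop (33.5 mm under this point); between them only the 17 mm barrel and, at its foot, a 23 mm hexagon. The knob moves with the carriage.
- plunger (a joint): How far the plunger is pulled up, m: 0 = pin fully home in a hole (9 mm deep), 0.0085 to 0.009 = pin tip resting on the bar's top, 0.014 = upper stop. A spring pulls it down, about 5 N at home and 8 N at the upper stop. At the start the pin is home in a 40 mm long parking slot in the bar, which holds the carriage with some play. A hard sideways push on the knob can hold it up by friction.
- pin: The plunger's 8 mm steel pin with round tip, under the carriage, on the knob's axis. The index holes are 9.6 mm wide. Its origin is 27 mm above the worktop with the pin home.
- vial: Clear glass vial with black screw cap, 22 mm diameter, 51 mm tall, about 16 g, standing on the worktop right of the slide. Origin: centre of its underside, z along its axis.
- tape: Roll of tan tape lying flat, 98 mm across, 25 mm high, right of the slide; to be left alone. Origin: centre of its underside.
- boat: Clear square weighing boat, 64 mm, 16 mm high, right of the slide; to be left alone. Origin: centre of its underside.
There are look-alikes about, which are no part of the job. What is shaped like the vial but green or purple is not meant.

How it is judged (in metres and radians):
On the way, in this order (a step that is already met when the one before it is completed fails the run):
1. the vial stands in the well, let go, with the carriage still at the loading end (horizontal distance between vial and well below 0.004 m and distance between vial and well below 0.006 m and angle between vial's own z axis and vertical below 0.12 rad and contact force between the fingers and vial below 0.1 N and value of joint carriage below 0.03 m), for 0.2 s.
2. the plunger is pulled up clear of the bar and the carriage is past the middle hole (value of joint plunger above 0.0095 m and value of joint carriage above 0.07 m), for 0.1 s.
At the end, for the whole second after the job is handed in: The pin is home in the last index hole (plunger within 2.5 mm of fully down, carriage between 105 and 135 mm), and the vial stands at rest in the well, on its floor, within 4 mm of its middle and upright within 0.12 rad (value of joint plunger below 0.0025 m and value of joint carriage between 0.105 and 0.135 m and horizontal distance between vial and well below 0.004 m and distance between vial and well below 0.006 m and angle between vial's own z axis and vertical below 0.12 rad and linear speed of vial below 0.02 m/s); the robot touches nothing.
It fails at once if the pin is forced sideways or jammed with more than 20 N (contact force between pin and anything else above 20 N).
It fails at once if the tape roll is moved by more than 20 mm (distance of tape from where it was at the start of the episode above 0.02 m).
It fails at once if the weighing boat is moved by more than 20 mm (distance of boat from where it was at the start of the episode above 0.02 m).
It also fails if it takes over 64 s, if anything falls off the work surface, if the arm or the gripper's body presses on something with over 40 N, if the wrist force passes 120 N, or if a joint passes its speed limit or range.

### The arm

A 7-joint arm with a two-finger parallel gripper is mounted at the origin on a cart in front of the work surface, level with it; the furniture and walls round the work are solid. World frame = base frame: x ahead of the robot, y to its left, z up, the work surface at z = 0. Lengths are in mm, angles in rad, forces in N, time in s.
With the tool pointing down it reaches from about 350 to 900 mm from the base axis. Payload 8.1 kg.
Tool frame: the origin (TCP) lies at the very end of the fingers, on their centre line; the grasp point (between the pads) lies 19 mm behind it (manip.tcp_to_grasp is the distance from the TCP to the grasp point, in mm); z points along the fingers, y is the line along which they close (so a half turn about z gives the same grasp; the last joint's range is limited). The gripper opens to 92 mm and grips with 3 to 60 N. Pads are 19 mm wide; open, the fingers measure 130 mm over their backs; the gripper's body (75 mm by 190 mm) begins 47 mm behind the grasp point.
Start: joints at [1.24, 0.434, 0.025, 1.573, -0.012, 1.134, -0.075], TCP at [141.121, -608.873, 226.742] pointing down, gripper open.
Joint ranges: [-2.62, 2.62], [-0.44, 2.09], [-1.27, 1.32], [0.08, 2.57], [-1.32, 4.46], [0.12, 2], [-2.74, 2.74]. Speed limits (rad/s): [2.22, 2.22, 3.01, 3.01, 3.14, 3.14, 3.14].

### API

Orientations are given as a rotation vector (axis times angle).
In Python, from station import sensors, optics, manip, nets gives the robot as it stands.
- The arm moves only by the shell command python3 -m jog 'ROWS' [FORCE]. ROWS is JSON, a list of rows, each a list of 7 numbers: the shift along the tool's x, y, z each as a share of 500 mm, from -1 to 1, then the turn, a rotation vector about the tool's x, y, z each as a share of 1.5 rad, from -1 to 1, then the closure, from 0 (fully open) to 1 (shut). A call has 1 to 10 rows; each row is the pose to reach, as a shift and turn from the pose commanded when the call began, along the tool's axes at that moment; what a row does not reach only later rows make up. A row lasts 1/10 s, in which the tool goes at most 50 mm and 8.59 degrees, less where a joint would pass 70% of its speed; a pose out of reach is approached as far as the arm can. A call with a number of a shift or a turn outside -1 to 1 is refused whole. A call with a gripper value outside its range is refused whole. The fingers move at their own pace and stop on an object; FORCE is the grip in N (left out, the last holds). Time passes only in rows, so rows that repeat a pose let the fingers close. It gives the time, the measured TCP pose, the force, the opening and the grip force at its end, in the units of the state.
- sensors.read_state(): the state, without advancing time (a new reading comes with each control period).
- optics.snapshot(name): name is "side" or "top" or "wrist"; returns (picture, depth): 384x512x3 uint8, red, green, blue; 384x512 float32, mm along the optical axis (not along the pixel's ray), 0 where there is no reading.
- optics.camera_info(name): a dict with "fx", "fy", "cx", "cy" (pixels), "rvec" (rotation vector, rad) and "tvec" (3), from world to camera coordinates, as OpenCV has them. Camera axes: x right, y down, z forward; pixel columns grow to the right and rows downward; lengths in mm; the calibration is good to about 2 mm. The wrist camera is an equidistant fisheye: a pixel r from the principal point sees the ray r / f radians off the axis. A picture is of the moment at which its call begins: read the wrist's pose just before it. camera_info takes no time and is no camera call; for the wrist camera it gives the pose at the moment of the call.
- manip.hand_in(): hands the job in; it is judged then, once.
Trained networks look in the newest picture that a camera, given by its name, has taken for a name from the list of things; names that differ only in an ending like _2 or _b are one class to them, and where a whole thing is asked for, a point or a joint stands for the part that bears it (a point fixed in the world has none). Each returns a list of dicts, best first, with "confidence" (0 to 1); they miss things now and then, are a little off and sometimes report something else, mostly with a low value. They report only what shows in the picture. A call takes as long as a camera call. They do not tell look-alikes from the thing itself.
- nets.recognise(camera, target): "xyz" ([x, y, z] in mm, in world coordinates, good to about 4 mm: the middle of the surface that is visible of it).
- nets.masks_of(camera, target): "region" (384x512 bool, what is visible of it).
The state is a dict: "t": time; "qpos": joint angles; "dq": joint speeds; "joint_torque": joint torques, N m; "position": TCP position; "eef_rot": TCP orientation; "contact_force": force on the tool from outside, world axes, zero at the start; "wrist_torque": the same for the moment, N m; "grip_width": opening from 0.0 (shut) to 1.0 (fully open); "gripper_force": force on a finger pad.
Only numpy, scipy, OpenCV 4.12 (cv2) and the standard library are available. Lean on these libraries where they do the work, as an engineer would, in place of code of your own. Each camera call takes 0.05 s, during which the arm holds its last target. There are 200 camera calls.

## Working session

There is one attempt and no reset: what is moved stays moved. The work goes in short steps, Python scripts to look and compute and a shell command to move; the robot and the scene stay as the last step left them, time stands still between calls to the robot, and variables do not carry over. Pictures are saved under pics/ and viewed, at most 10 in all, crops included, and the job is handed in when it is done.

```bash
mkdir -p pics; ls; cat > h.py <<'E'
import numpy as np, cv2
from scipy.spatial.transform import Rotation as R
from station import sensors, optics, manip, nets
def snap(n,f):
    p,d=optics.snapshot(n); cv2.imwrite(f,p[:,:,::-1]); return p,d
def world(n,u,v,d):
    c=optics.camera_info(n); z=np.asarray(d,float)
    P=np.stack([(u-c['cx'])/c['fx']*z,(v-c['cy'])/c['fy']*z,z],-1)
    return (P-np.array(c['tvec']))@R.from_rotvec(c['rvec']).as_matrix()
def pix(n,X):
    c=optics.camera_info(n); p=R.from_rotvec(c['rvec']).apply(X)+np.array(c['tvec'])
    return p[...,0]/p[...,2]*c['fx']+c['cx'],p[...,1]/p[...,2]*c['fy']+c['cy']
def totool(dw):
    s=sensors.read_state(); return R.from_rotvec(s['eef_rot']).inv().apply(dw)/500
E
python3 - <<'E'
from h import *
for n in ('top','side'):
    p,d=snap(n,f'pics/{n}0.png'); np.savez(f'{n}0.npz',p=p,d=d)
    for t in ('vial','knob','well','tape','boat','rail_base'):
        for r in nets.recognise(n,t)[:5]:
            x=np.array(r['xyz']); print(n,t,round(r['confidence'],2),x.round(0),np.round(pix(n,x)))
s=sensors.read_state(); print({k:np.round(v,3) for k,v in s.items()}, manip.tcp_to_grasp)
E
```

```text
pics
top vial 0.6 [ 534. -347.   45.] [348. 181.]
top vial 0.48 [ 556. -276.   48.] [325. 174.]
top vial 0.38 [ 565. -196.   48.] [300. 171.]
top knob 0.36 [549.  11.  89.] [233. 176.]
top well 0.91 [541.  56.  43.] [220. 180.]
top tape 0.63 [ 451. -192.   25.] [298. 208.]
top boat 0.89 [ 449. -406.    9.] [365. 208.]
top rail_base 0.74 [528. 103.  42.] [205. 184.]
side vial 0.52 [ 483. -304.   30.] [284. 263.]
side vial 0.52 [ 530. -362.   28.] [315. 275.]
side vial 0.51 [ 560. -286.   32.] [311. 248.]
side vial 0.51 [ 565. -206.   30.] [298. 229.]
side knob 0.65 [544.  -5.  79.] [258. 174.]
side well 0.81 [540.  32.  42.] [253. 180.]
side tape 0.69 [ 444. -197.   18.] [250. 243.]
side boat 0.61 [ 450. -398.    6.] [288. 305.]
side rail_base 0.77 [529.  45.  31.] [247. 181.]
{'t': np.float64(0.7), 'qpos': array([ 1.24 ,  0.434,  0.025,  1.573, -0.012,  1.134, -0.075]), 'dq': array([-0.   , -0.   ,  0.001,  0.   ,  0.001,  0.   , -0.001]), 'joint_torque': array([ 1.0000e-03, -6.6749e+01,  9.8400e-01, -3.1477e+01, -6.1000e-02,
        3.3000e-02,  0.0000e+00]), 'position': array([ 141.139, -608.888,  226.778]), 'eef_rot': array([3.121, 0.357, 0.   ]), 'contact_force': array([-0.824, -0.073, -0.002]), 'wrist_torque': array([-0.007, -0.047, -0.011]), 'gripper_force': np.float64(0.0), 'grip_width': np.float64(1.0)} 18.8
```

```bash
python3 - <<'E'
import cv2,numpy as np
a=cv2.imread('pics/top0.png')[140:260,150:410]; b=cv2.imread('pics/side0.png')[130:330,190:390]
cv2.imwrite('pics/a.png',cv2.resize(a,None,fx=3,fy=3,interpolation=2)); cv2.imwrite('pics/b.png',cv2.resize(b,None,fx=3,fy=3,interpolation=2))
E
```

```text
(no output)
```

View pics/a.png

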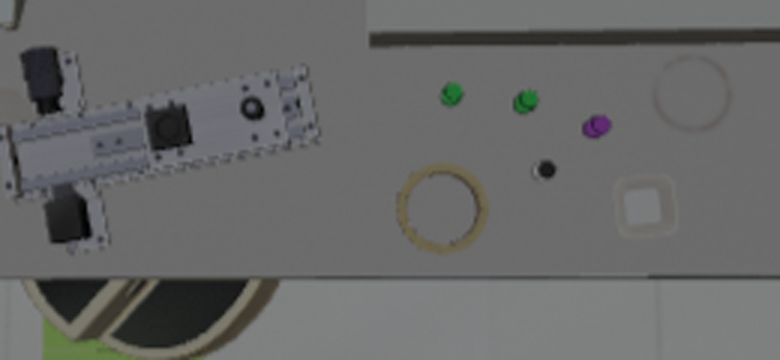

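View pics/b.png

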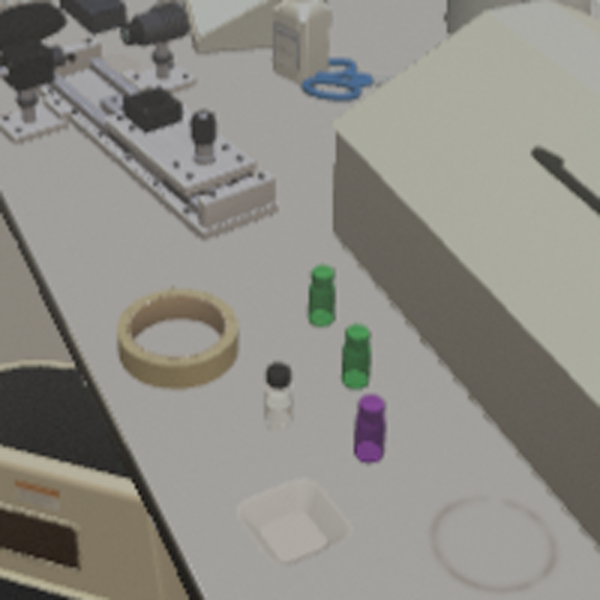

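```bash
python3 - <<'E'
from h import *
for n in ('top','side'):
    d=np.load(n+'0.npz')['d']; p=np.load(n+'0.npz')['p']; v,u=np.mgrid[:384,:512]; W=world(n,u,v,d); ok=d>0
    def sel(c,r,z0,z1):
        m=ok&(np.hypot(W[...,0]-c[0],W[...,1]-c[1])<r)&(W[...,2]>z0)&(W[...,2]<z1); q=W[m]
        if len(q)<3: print(n,c,len(q)); return
        print(n,c,len(q),'mean',q.mean(0).round(1),'mid',((q.min(0)+q.max(0))/2).round(1),'ext',np.ptp(q,axis=0).round(1))
    sel((549,5),35,82,96)      # knob top
    sel((535,100),45,56,68)     # holder
    sel((483,-304),35,43,60)   # vial cap
    sel((483,-304),35,8,60)
# holder dark square via minAreaRect in top
n='top';d=np.load('top0.npz')['d'];p=np.load('top0.npz')['p'];W=world(n,*np.mgrid[:384,:512][::-1],d)
m=((p.max(2)<60)&(np.hypot(W[...,0]-535,W[...,1]-95)<50)&(W[...,2]>50)).astype(np.uint8)
pts=W[m>0][:,:2].astype(np.float32); print(len(pts),cv2.minAreaRect(pts))
# base edges: points z 35-48 (carriage plate, end blocks)
m=(d>0)&(np.hypot(W[...,0]-540,W[...,1]-60)<220)&(W[...,2]>33)&(W[...,2]<48)&(abs(W[...,0]-540)<80)
q=W[m][:,:2].astype(np.float32); print(len(q),cv2.minAreaRect(q))
E
```

```text
top (549, 5) 41 mean [550.4   9.6  88.1] mid [549.6  10.3  86.7] ext [21.6 19.2  9.1]
top (535, 100) 138 mean [532.9  99.8  61.8] mid [533.9  99.9  62.5] ext [46.6 47.5 11. ]
top (483, -304) 30 mean [ 488.  -293.6   50.6] mid [ 488.4 -293.2   50.3] ext [16.  15.9  8.3]
top (483, -304) 47 mean [ 487.1 -291.3   42.9] mid [ 487.6 -292.2   34.8] ext [18.7 18.  39.4]
side (549, 5) 40 mean [545.2   5.3  88. ] mid [546.2   7.3  87.3] ext [20.8 23.4  9.3]
side (535, 100) 130 mean [528.6  97.4  61.6] mid [529.8 100.6  61.6] ext [48.2 54.  10.2]
side (483, -304) 55 mean [ 482.6 -297.3   50.4] mid [ 483.3 -296.1   49.2] ext [17.4 18.7 10.5]
side (483, -304) 178 mean [ 481.6 -300.    33.4] mid [ 483.  -297.5   31.3] ext [21.6 21.4 46.3]
130 ((533.1697998046875, 98.74260711669922), (41.6107063293457, 40.107635498046875), 9.557246208190918)
1117 ((549.9774780273438, 116.71489715576172), (117.26805877685547, 332.0994873046875), 10.756933212280273)
```

```bash
python3 -m jog '[[0.814,-0.456,0.134,0,0,0.031,0.45],[0.814,-0.456,0.134,0,0,0.031,0.45],[0.814,-0.456,0.134,0,0,0.031,0.45],[0.814,-0.456,0.134,0,0,0.031,0.45],[0.814,-0.456,0.134,0,0,0.031,0.45],[0.814,-0.456,0.134,0,0,0.031,0.45],[0.814,-0.456,0.134,0,0,0.031,0.45],[0.814,-0.456,0.134,0,0,0.031,0.45],[0.814,-0.456,0.134,0,0,0.031,0.45],[0.814,-0.456,0.134,0,0,0.031,0.45]]' 15
python3 -m jog '[[0,0,0,0,0,0,0.45],[0,0,0,0,0,0,0.45],[0,0,0,0,0,0,0.45]]'
python3 - <<'E'
from h import *
s=sensors.read_state(); c=optics.camera_info('wrist'); print(s['t'],s['position'],s['eef_rot'],c)
p,d=snap('wrist','pics/w1.png'); np.savez('w1.npz',p=p,d=d)
for r in nets.recognise('wrist','vial'): print(r)
E
```

```text
t: 1.7
position: [489.9, -289.9, 159.3]
eef_rot: [-3.126, -0.293, -0.003]
contact_force: [0.5, -0.0, -0.1]
grip_width: 0.548
gripper_force: 0.0
t: 2.0
position: [485.1, -296.3, 159.9]
eef_rot: [3.128, 0.281, -0.001]
contact_force: [0.2, -0.1, 0.2]
grip_width: 0.549
gripper_force: 0.0
2.0 [ 485.09075273 -296.33678456  159.87989659] [ 3.12820840e+00  2.80892247e-01 -8.04369246e-04] {'fx': 297.3186396354542, 'fy': 297.3186396354542, 'cx': 253.18433497277127, 'cy': 194.26943258610433, 'rvec': array([-2.23280932,  1.86640645,  0.26657594]), 'tvec': array([-377.25048247,  392.3214735 ,  445.37313552])}
{'xyz': [485.8, -292.2, 51.0], 'confidence': 0.95}
{'xyz': [560.4, -278.7, 54.0], 'confidence': 0.82}
{'xyz': [569.0, -203.7, 52.0], 'confidence': 0.6}
{'xyz': [531.7, -347.0, 48.7], 'confidence': 0.56}
```

View pics/w1.png

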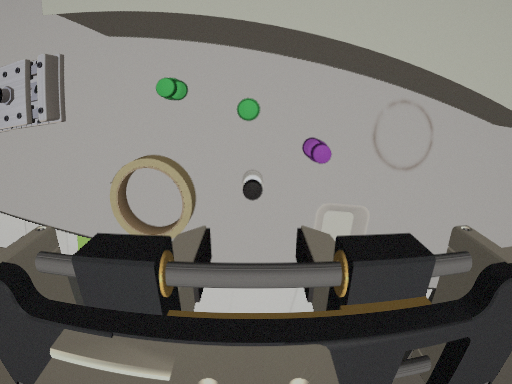

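```bash
cat >> h.py <<'E'
def wcloud(d,c):
    v,u=np.mgrid[:384,:512]; x=u-c['cx'];y=v-c['cy'];r=np.hypot(x,y)+1e-9;th=r/c['fx'];t=np.tan(th)
    P=np.stack([x/r*t*d,y/r*t*d,d],-1); return (P-np.array(c['tvec']))@R.from_rotvec(c['rvec']).as_matrix()
def circ(q):
    A=np.c_[2*q[:,:2],np.ones(len(q))]; s=np.linalg.lstsq(A,(q[:,:2]**2).sum(1),rcond=None)[0]; return s[:2],np.sqrt(s[2]+s[:2]@s[:2])
E
python3 - <<'E'
from h import *
w=np.load('w1.npz'); c=optics.camera_info('wrist'); W=wcloud(w['d'],c); p=w['p'].astype(int)
near=(np.hypot(W[...,0]-485,W[...,1]+295)<30)&(w['d']>0)
for z0,z1 in ((45,60),(10,60)):
    q=W[near&(W[...,2]>z0)&(W[...,2]<z1)]; print(len(q),q.mean(0),(q.min(0)+q.max(0))/2,np.ptp(q,axis=0))
m=near&(p.max(2)<60)&(W[...,2]>47); q=W[m]; e=cv2.minEnclosingCircle(q[:,:2].astype(np.float32)); print(len(q),q.mean(0),e)
E
```

```text
300 [ 487.49332828 -294.56544561   50.03975213] [ 487.31441556 -294.6302294    48.94308795] [17.572492   18.24665493  6.73027538]
507 [ 490.19308663 -294.1574494    41.92180521] [ 488.17687153 -294.6032123    31.16009559] [19.29740395 21.390995   42.2962601 ]
4621 [ 504.65323199 -292.32875372  234.64663995] ((487.521484375, -294.92108154296875), 29.29207992553711)
```

```bash
python3 -m jog '[[0.005,-0.0026,0.1,0,0,0,0.45],[0.005,-0.0026,0.19,0,0,0,0.45],[0.005,-0.0026,0.25,0,0,0,0.45],[0.005,-0.0026,0.276,0,0,0,0.45],[0.005,-0.0026,0.276,0,0,0,0.45],[0.005,-0.0026,0.276,0,0,0,0.45]]'
python3 -m jog '[[0,0,0,0,0,0,1],[0,0,0,0,0,0,1],[0,0,0,0,0,0,1],[0,0,0,0,0,0,1],[0,0,0,0,0,0,1],[0,0,0,0,0,0,1],[0,0,0,0,0,0,1],[0,0,0,0,0,0,1]]' 15
```

```text
t: 2.7
position: [489.0, -294.0, 23.0]
eef_rot: [3.128, 0.283, 0.002]
contact_force: [-0.2, 0.6, 0.9]
grip_width: 0.551
gripper_force: 0.0
t: 3.5
position: [488.8, -293.3, 22.2]
eef_rot: [3.128, 0.284, 0.001]
contact_force: [-1.2, 0.1, 6.6]
grip_width: 0.236
gripper_force: 15.0
```

```bash
python3 -m jog '[[0,0,-0.1,0,0,0,1],[0,0,-0.2,0,0,0,1],[0.01,-0.06,-0.26,0,0,0,1],[0.03,-0.16,-0.26,0,0,0,1],[0.05,-0.26,-0.26,0,0,0,1],[0.06,-0.36,-0.26,0,0,0,1],[0.08,-0.46,-0.26,0,0,0,1],[0.1,-0.56,-0.26,0,0,0,1],[0.11,-0.66,-0.26,0,0,0,1],[0.122,-0.74,-0.26,0,0,0,1]]' 15
python3 -m jog '[[0,-0.037,0,0,0,0,1],[0,-0.037,0,0,0,0,1],[0,-0.037,0,0,0,0,1],[0,-0.037,0,0,0,0,1]]'
python3 - <<'E'
from h import *
s=sensors.read_state(); c=optics.camera_info('wrist'); print(s['t'],s['position'],s['eef_rot'])
p,d=snap('wrist','pics/w2.png'); np.savez('w2.npz',p=p,d=d,**{k:np.array(v) for k,v in c.items()})
for t in ('well','knob','vial'):
  for r in nets.recognise('wrist',t): print(t,r)
E
```

```text
t: 4.5
position: [480.9, 84.2, 151.7]
eef_rot: [-3.128, -0.286, 0.0]
contact_force: [1.3, 0.2, 0.5]
grip_width: 0.236
gripper_force: 14.9
t: 4.9
position: [478.4, 98.4, 151.5]
eef_rot: [3.128, 0.281, -0.001]
contact_force: [-0.1, -0.8, 0.6]
grip_width: 0.237
gripper_force: 14.9
4.9 [478.42641024  98.42116786 151.52374307] [ 3.12821283e+00  2.81041542e-01 -7.12337261e-04]
well {'xyz': [544.1, 64.2, 38.8], 'confidence': 0.96}
vial {'xyz': [568.0, -191.9, 31.1], 'confidence': 0.73}
vial {'xyz': [479.8, 96.5, 163.4], 'confidence': 0.66}
```

View pics/w2.png

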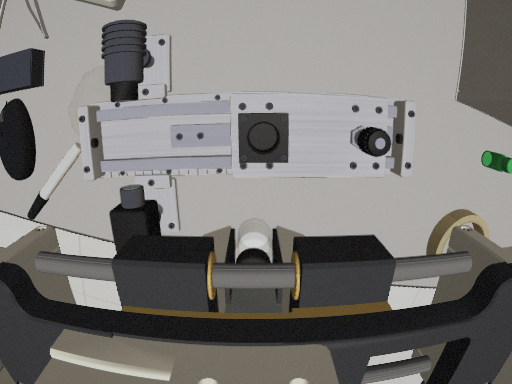

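```bash
python3 - <<'E'
from h import *
w=np.load('w2.npz'); c={k:w[k] for k in ('fx','fy','cx','cy','rvec','tvec')}; d=w['d']; W=wcloud(d,c); p=w['p'].astype(int)
ok=d>0; X,Y,Z=W[...,0],W[...,1],W[...,2]
v,u=np.mgrid[:384,:512]
box=ok&(u>225)&(u<305)&(v>100)&(v<180)
rim=box&(Z>57)&(Z<66)&(p.max(2)<70); q=W[rim]; print('holder',len(q),np.median(q[:,2]),cv2.minAreaRect(q[:,:2].astype(np.float32)))
fl=box&(Z<50)&(p.max(2)<60)&(np.hypot(u-264,v-137)<25); q=W[fl]; print('bore low',len(q),q.mean(0) if len(q) else 0, np.ptp(q,axis=0) if len(q) else 0, np.percentile(q[:,2],[5,50,95]))
# bore edge: rim pixels adjacent to the bore hole: fit circle
bw=(box&~(rim)&(np.hypot(u-264,v-137)<25)).astype(np.uint8)
cn=max(cv2.findContours(bw,0,1)[0],key=cv2.contourArea)[:,0]; print('contour px',cv2.fitEllipse(cn))
def at(px,py,z): # ray to plane z
    x=px-c['cx'];y=py-c['cy'];r=np.hypot(x,y);t=np.tan(r/c['fx']);M=R.from_rotvec(c['rvec']).as_matrix()
    ray=np.array([x/r*t,y/r*t,1])@M; o=-c['tvec']@M; return o+ray*(z-o[2])/ray[2]
print('bore centre',at(*cv2.fitEllipse(cn)[0],61))
kn=ok&(u>345)&(u<400)&(v>115)&(v<165)&(Z>84)&(Z<94); q=W[kn]; print('knob',len(q),q.mean(0),cv2.minAreaRect(q[:,:2].astype(np.float32)))
pl=ok&(Z>37)&(Z<45)&(u>230)&(u<395)&(v>85)&(v<185); q=W[pl]; print('plate',cv2.minAreaRect(q[:,:2].astype(np.float32)))
vi=ok&(u>232)&(u<278)&(v>210)&(v<275)&(Z>110)&(Z<200); q=W[vi]; print('vial',len(q),q.min(0),q.max(0),q.mean(0))
for z0 in range(125,185,6):
    k=q[(q[:,2]>z0)&(q[:,2]<=z0+6)]
    if len(k)>5: print(z0,len(k),k.min(0).round(1),k.max(0).round(1))
E
```

```text
holder 1667 60.524524142309396 ((532.224609375, 100.28754425048828), (41.7272834777832, 40.918975830078125), 10.655993461608887)
bore low 298 [528.95970667  99.53720908  43.09314073] [24.34877272 24.39574781  9.18472036] [41.6070886  42.65401131 47.80771786]
contour px ((262.9476623535156, 137.2270050048828), (27.725011825561523, 28.113920211791992), 22.280765533447266)
bore centre [532.7193044  100.54864101  61.        ]
knob 507 [549.86235231  11.19772032  87.42933471] ((549.92333984375, 10.328756332397461), (20.80830955505371, 21.363540649414062), 65.97509002685547)
plate ((541.0145263671875, 55.14065170288086), (78.53385162353516, 149.7041778564453), 10.835406303405762)
vial 1727 [470.24813107  87.4937746  129.46978135] [492.60590141 112.31137608 192.13349173] [484.29254422  99.11108669 160.68083543]
125 10 [479.8  90.3 129.5] [486.8 108.1 130.9]
131 109 [477.4  87.8 131.1] [487.4 108.9 137. ]
137 117 [477.5  88.3 137. ] [487.4 109.2 143. ]
143 134 [477.5  87.5 143. ] [487.5 109.3 149. ]
149 155 [475.6  87.8 149. ] [492.4 112.3 154.9]
155 208 [472.5  87.8 155. ] [492.6 112.1 161. ]
161 447 [470.2  87.6 161. ] [492.3 111.8 167. ]
167 175 [474.   88.4 167. ] [491.6 111.  173. ]
173 239 [477.2  88.9 173. ] [491. 108. 179.]
179 121 [480.9  89.5 179. ] [491.  105.8 184.4]
```

```bash
python3 -m jog '[[0.08,0.016,0,0,0,0.006,1],[0.1104,0.016,0.03,0,0,0.006,1],[0.1104,0.016,0.1,0,0,0.006,1],[0.1104,0.016,0.127,0,0,0.006,1],[0.1104,0.016,0.127,0,0,0.006,1],[0.1104,0.016,0.127,0,0,0.006,1],[0.1104,0.016,0.127,0,0,0.006,1]]' 15
python3 - <<'E'
from h import *
s=sensors.read_state(); c=optics.camera_info('wrist'); print(s['t'],s['position'],s['eef_rot'])
p,d=snap('wrist','pics/w3.png'); np.savez('w3.npz',p=p,d=d,**{k:np.array(v) for k,v in c.items()})
cv2.imwrite('pics/w3c.png',cv2.resize(p[110:290,150:400,::-1],None,fx=3,fy=3,interpolation=2))
W=wcloud(d,c);X,Y,Z=W[...,0],W[...,1],W[...,2];pm=p.max(2)
m=(d>0)&(Z>57)&(Z<64)&(pm<80)&(np.hypot(X-532,Y-100)<32); q=W[m];print(len(q),cv2.minAreaRect(q[:,:2].astype(np.float32)))
vi=(d>0)&(np.hypot(X-532,Y-100)<16)&(Z>66)&(Z<84);q=W[vi];print(len(q),q.min(0),q.max(0))
E
```

```text
t: 5.8
position: [534.8, 102.2, 89.6]
eef_rot: [-3.13, -0.27, -0.003]
contact_force: [0.8, 0.3, -0.4]
grip_width: 0.234
gripper_force: 14.9
5.8 [534.79335978 102.22240886  89.6064743 ] [-3.12971884 -0.27001305 -0.00314056]
1337 ((537.2445678710938, 101.46443176269531), (32.36402130126953, 40.972755432128906), 10.951786041259766)
300 [533.39880928  91.64637775  67.04005729] [543.78980805 113.02492011  83.97003975]
```

View pics/w3c.png

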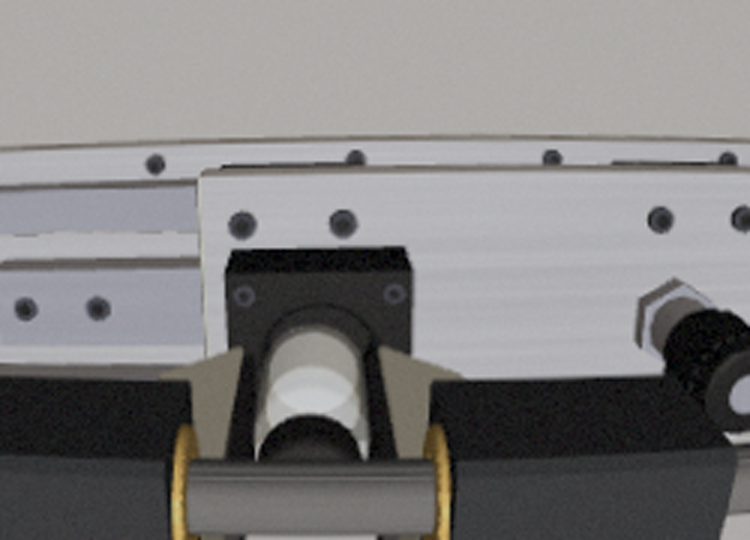

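```bash
python3 -m jog '[[0,0,0,0,0,-0.011,1],[0,0,0,0,0,-0.011,1],[0,0,0,0,0,-0.011,1]]' 15
python3 - <<'E'
from h import *
s=sensors.read_state();print(s['position'],s['eef_rot'],s['qpos'],s['dq'].round(3) if hasattr(s['dq'],'round') else s['dq'])
p,d=snap('wrist','pics/w4.png');c=optics.camera_info('wrist')
W=wcloud(d,c);X,Y,Z=W[...,0],W[...,1],W[...,2]
yaw=2*np.arctan2(s['eef_rot'][1],s['eef_rot'][0]) ; yaw=(yaw+np.pi/2)%np.pi-np.pi/2; print('yaw',yaw)
xt=np.array([np.cos(yaw),np.sin(yaw)]);yt=np.array([np.sin(yaw),-np.cos(yaw)]);T=s['position'][:2]
a=(W[...,:2]-T)@xt;b=(W[...,:2]-T)@yt
m=(d>0)&(Z>57)&(Z<64)&(p.max(2)<80)&(np.hypot(X-532,Y-100)<32);print('holder a max',np.percentile(a[m],[99,99.8]),'b',np.percentile(b[m],[.3,1,99,99.7]))
vi=(d>0)&(np.hypot(a,b)<18)&(Z>66)&(Z<84);print('vial a max',np.percentile(a[vi],[97,99.5]),'b',np.percentile(b[vi],[.5,2,98,99.5]))
E
```

```text
t: 6.15
position: [534.2, 102.1, 88.6]
eef_rot: [-3.128, -0.296, -0.001]
contact_force: [-0.3, -0.1, 0.3]
grip_width: 0.236
gripper_force: 14.9
[534.23028741 102.07068275  88.59420477] [-3.12759769e+00 -2.95952653e-01 -8.97495739e-04] [-0.11920842  0.47579351 -0.22702341  1.9118946   0.14888948  0.76940205
 -1.8111229 ] [-0.     0.007  0.     0.003 -0.001 -0.001 -0.004]
yaw 0.18869053277715597
holder a max [18.77555324 18.89700097] b [-19.35529267 -19.09399531  21.65305186  21.791781  ]
vial a max [8.67893495 8.87180255] b [-10.58170825  -9.97059634  10.05190324  10.32767639]
```

```bash
python3 -m jog '[[0,0.0024,0,0,0,0,1],[0,0.0024,0.004,0,0,0,1],[0,0.0024,0.009,0,0,0,1],[0,0.0024,0.014,0,0,0,1],[0,0.0024,0.019,0,0,0,1],[0,0.0024,0.022,0,0,0,1],[0,0.0024,0.022,0,0,0,1]]' 15
```

```text
t: 6.9
position: [534.1, 100.9, 76.9]
eef_rot: [3.127, 0.296, -0.001]
contact_force: [-0.3, -0.7, -0.4]
grip_width: 0.236
gripper_force: 14.9
```

```bash
python3 -m jog '[[0,0,0.006,0,0,0,1],[0,0,0.012,0,0,0,1],[0,0,0.018,0,0,0,1],[0,0,0.0215,0,0,0,1],[0,0,0.0225,0,0,0,1],[0,0,0.0225,0,0,0,1]]' 15
```

```text
t: 7.5
position: [534.3, 100.9, 65.9]
eef_rot: [3.128, 0.296, -0.0]
contact_force: [-0.4, 1.1, 0.1]
grip_width: 0.236
gripper_force: 14.9
```

```bash
python3 -m jog '[[0,0,0.001,0,0,0,1],[0,0,0.001,0,0,0,0.7],[0,0,0.001,0,0,0,0.6],[0,0,0.001,0,0,0,0.55],[0,0,0.001,0,0,0,0.55],[0,0,0.001,0,0,0,0.55],[0,0,-0.05,0,0,0,0.55],[0,0,-0.14,0,0,0,0.55],[0,0,-0.14,0,0,0,0.55],[0,0,-0.14,0,0,0,0.55]]' 5
python3 - <<'E'
from h import *
s=sensors.read_state();print(s['position'],s['eef_rot'])
p,d=snap('wrist','pics/w5.png');c=optics.camera_info('wrist')
cv2.imwrite('pics/w5c.png',cv2.resize(p[80:280,150:450,::-1],None,fx=2.5,fy=2.5,interpolation=2))
W=wcloud(d,c);X,Y,Z=W[...,0],W[...,1],W[...,2]
m=(d>0)&(np.hypot(X-532,Y-100)<18)&(Z>66)&(Z<100);q=W[m];print('vial',len(q),q.min(0),q.max(0))
q=q[q[:,2]>90];print('top',len(q),q.mean(0),cv2.minEnclosingCircle(q[:,:2].astype(np.float32)))
m=(d>0)&(np.hypot(X-550,Y-10)<18)&(Z>83)&(Z<94);q=W[m];print('knob',len(q),q.mean(0),cv2.minEnclosingCircle(q[:,:2].astype(np.float32)))
E
```

```text
t: 8.5
position: [535.1, 101.0, 137.0]
eef_rot: [-3.127, -0.296, -0.004]
contact_force: [0.6, 0.7, -0.7]
grip_width: 0.45
gripper_force: 0.0
[535.10281889 101.04321579 137.01428606] [-3.1274028  -0.29571076 -0.00408907]
vial 796 [521.75359816  89.69434093  66.33610507] [542.23480614 111.05080389  94.04986842]
top 464 [531.73939926 100.36799827  92.02100771] ((531.1206665039062, 100.36656188964844), 9.442209243774414)
knob 515 [549.35738661  10.79846807  86.23368138] ((548.8546752929688, 10.04681396484375), 11.089393615722656)
```

View pics/w5c.png

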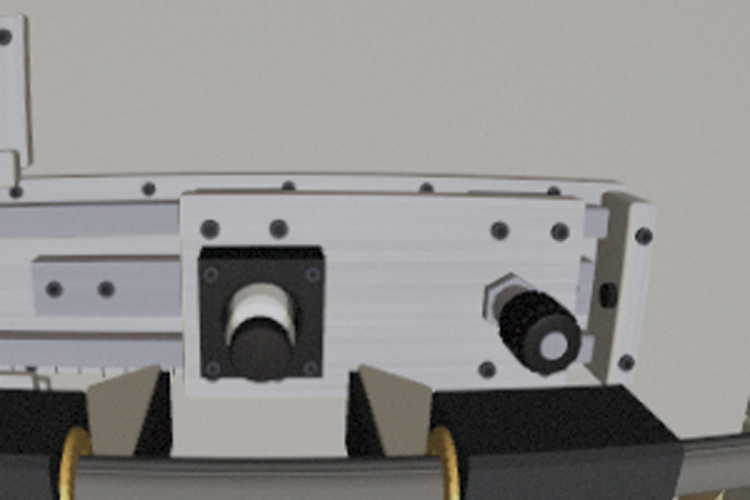

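```bash
python3 -m jog '[[-0.004,0.09,0,0,0,0,0.55],[-0.004,0.183,0,0,0,0,0.55],[-0.004,0.183,0,0,0,0,0.55],[-0.004,0.183,0.06,0,0,0,0.55],[-0.004,0.183,0.12,0,0,0,0.55],[-0.004,0.183,0.162,0,0,0,0.55],[-0.004,0.183,0.162,0,0,0,0.55],[-0.004,0.183,0.162,0,0,0,0.55],[-0.004,0.183,0.162,0,0,0,0.55]]' 5
python3 - <<'E'
from h import *
s=sensors.read_state()
p,d=snap('wrist','pics/w6.png');c=optics.camera_info('wrist');print(s['position'])
W=wcloud(d,c);yaw=.1887
xt=np.array([np.cos(yaw),np.sin(yaw)]);yt=np.array([np.sin(yaw),-np.cos(yaw)]);T=s['position'][:2]
a=(W[...,:2]-T)@xt;b=(W[...,:2]-T)@yt;Z=W[...,2]
m=(d>0)&(np.hypot(a,b)<17)&(Z>70)&(Z<95);print('knob a',np.percentile(a[m],[1,99]),'b',np.percentile(b[m],[.5,2,98,99.5]),'z',np.percentile(Z[m],98))
E
```

```text
t: 9.45
position: [550.1, 10.8, 55.8]
eef_rot: [3.128, 0.296, 0.002]
contact_force: [0.0, 1.0, 0.5]
grip_width: 0.448
gripper_force: 0.0
[550.08417828  10.78756947  55.75629867]
knob a [ 1.08439528 11.78851832] b [-10.4029516   -9.80775265  11.03048239  11.64863684] z 88.466047318219
```

```bash
python3 -m jog '[[0,0.001,0,0,0,0,1],[0,0.001,0,0,0,0,1],[0,0.001,0,0,0,0,1],[0,0.001,0,0,0,0,1],[0,0.001,0,0,0,0,1],[0,0.001,0,0,0,0,1],[0,0.001,0,0,0,0,1]]' 25
python3 -m jog '[[0,0.001,-0.004,0,0,0,1],[0,0.001,-0.01,0,0,0,1],[0,0.001,-0.016,0,0,0,1],[0,0.001,-0.022,0,0,0,1],[0,0.001,-0.0235,0,0,0,1],[0,0.001,-0.0235,0,0,0,1],[0,0.001,-0.0235,0,0,0,1]]' 25
```

```text
t: 10.2
position: [549.9, 10.1, 55.4]
eef_rot: [3.127, 0.296, 0.001]
contact_force: [-0.0, -0.8, 6.8]
grip_width: 0.232
gripper_force: 25.0
t: 10.9
position: [549.8, 9.8, 66.7]
eef_rot: [-3.128, -0.296, -0.0]
contact_force: [4.3, 1.9, -7.8]
grip_width: 0.232
gripper_force: 25.0
```

```bash
python3 -m jog '[[0,-0.004,0,0,0,0,1],[0,-0.01,0,0,0,0,1],[0,-0.02,0,0,0,0,1],[0,-0.03,0,0,0,0,1],[0,-0.04,0,0,0,0,1],[0,-0.05,0,0,0,0,1],[0,-0.06,0,0,0,0,1],[0,-0.07,0,0,0,0,1],[0,-0.08,0,0,0,0,1],[0,-0.08,0,0,0,0,1]]' 25
python3 - <<'E'
from h import *
w=np.load('w2.npz'); c={k:w[k] for k in ('fx','fy','cx','cy','rvec','tvec')}; d=w['d']; W=wcloud(d,c)
yaw=.189; r=np.array([-np.sin(yaw),np.cos(yaw)]); l=np.array([np.cos(yaw),np.sin(yaw)])
D=W[...,:2]-np.array([532.5,100.4]); b=D@r; a=D@l; Z=W[...,2]; ok=(d>0)&(b>60)&(b<170)
for nm,m in (('lamp',ok&(a>36)&(a<90)&(Z>55)&(Z<110)),('det',ok&(a<-36)&(a>-80)&(Z>55)&(Z<110))):
    print(nm,m.sum(),np.percentile(b[m],[1,5,50,95,99]).round(1))
    for lo in range(36,90,9):
        k=m&(abs(a)>=lo)&(abs(a)<lo+9)
        if k.sum()>20: print(lo,k.sum(),np.percentile(b[k],[1,99]).round(1),Z[k].max().round(0))
E
```

```text
t: 11.9
position: [542.0, 50.3, 66.7]
eef_rot: [-3.127, -0.298, 0.0]
contact_force: [4.2, 2.5, -7.4]
grip_width: 0.234
gripper_force: 25.0
lamp 2487 [ 96.9  99.  109.5 126.  130.4]
36 304 [103.7 125.7] 85.0
45 380 [ 99.  128.4] 90.0
54 429 [ 98.9 128.8] 90.0
63 419 [ 98.7 128.3] 90.0
72 444 [ 96.4 131.6] 93.0
81 511 [ 96.4 132.8] 93.0
det 2025 [ 97.3  97.7 110.6 129.5 132.4]
36 290 [104.9 124.6] 84.0
45 283 [100.  125.3] 88.0
54 653 [ 97.4 132.4] 91.0
63 480 [ 97.2 132.7] 92.0
72 319 [ 97.2 132.5] 91.0
```

```bash
python3 -m jog '[[0,-0.008,0,0,0,0,1],[0,-0.02,0,0,0,0,1],[0,-0.034,0,0,0,0,1],[0,-0.048,0,0,0,0,1],[0,-0.062,0,0,0,0,1],[0,-0.076,0,0,0,0,1],[0,-0.09,0,0,0,0,1],[0,-0.104,0,0,0,0,1],[0,-0.118,0,0,0,0,1],[0,-0.12,0,0,0,0,1]]' 25
python3 -m jog '[[0,0,0,0,0,0,1],[0,0,0,0,0,0,1],[0,0,0,0,0,0,1]]'
```

```text
t: 12.9
position: [530.6, 109.3, 66.7]
eef_rot: [-3.127, -0.298, 0.0]
contact_force: [3.5, 0.2, -6.8]
grip_width: 0.23
gripper_force: 25.0
t: 13.2
position: [530.9, 107.9, 66.7]
eef_rot: [-3.127, -0.296, 0.0]
contact_force: [2.7, 2.3, -7.8]
grip_width: 0.231
gripper_force: 25.0
```

```bash
python3 -m jog '[[0,0,0.002,0,0,0,1],[0,0,0.004,0,0,0,1],[0,0,0.005,0,0,0,1],[0,0,0.005,0,0,0,1],[0,0,0.005,0,0,0,1]]' 25
python3 -m jog '[[0,0,0,0,0,0,0.72],[0,0,0,0,0,0,0.72],[0,0,0,0,0,0,0.72],[0,0,0,0,0,0,0.72],[0,0,0,0,0,0,0.72]]' 5
python3 - <<'E'
from h import *
s=sensors.read_state()
p,d=snap('wrist','pics/w7.png');c=optics.camera_info('wrist');print(s['position'])
cv2.imwrite('pics/w7c.png',cv2.resize(p[80:280,100:400,::-1],None,fx=2.5,fy=2.5,interpolation=2))
W=wcloud(d,c);yaw=.1887
xt=np.array([np.cos(yaw),np.sin(yaw)]);yt=np.array([np.sin(yaw),-np.cos(yaw)]);T=s['position'][:2]
a=(W[...,:2]-T)@xt;b=(W[...,:2]-T)@yt;Z=W[...,2]
m=(d>0)&(np.hypot(a,b)<17)&(Z>80)&(Z<105);print('knob a',np.percentile(a[m],[1,99]),'b',np.percentile(b[m],[.5,2,98,99.5]),'z',np.percentile(Z[m],[90,98]))
E
```

```text
t: 13.7
position: [531.0, 107.8, 64.2]
eef_rot: [3.128, 0.296, 0.0]
contact_force: [2.9, 2.3, -5.6]
grip_width: 0.232
gripper_force: 25.0
t: 14.2
position: [530.9, 107.8, 64.3]
eef_rot: [3.127, 0.296, -0.0]
contact_force: [0.0, 0.0, 0.0]
grip_width: 0.281
gripper_force: 0.0
[530.85198606 107.76426704  64.26498971]
knob a [-5.65769266 12.11953127] b [-13.7203546  -13.65673527  12.89552505  13.2852474 ] z [ 96.29866921 101.1428509 ]
```

View pics/w7c.png

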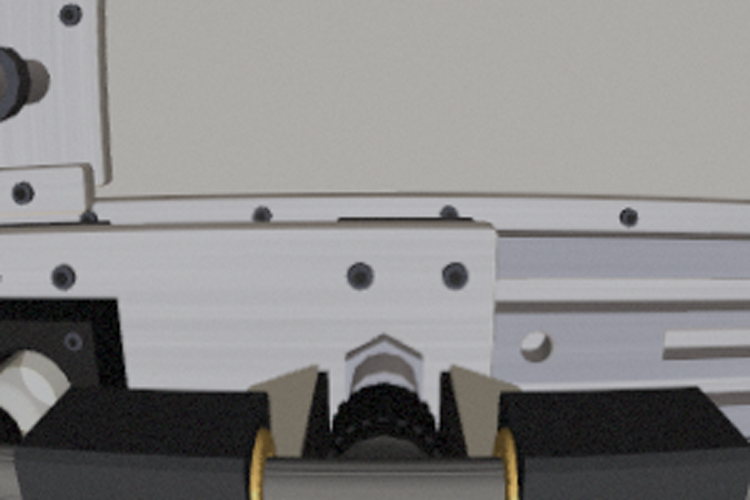

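```bash
python3 - <<'E'
from h import *
p,d=optics.snapshot('wrist');c=optics.camera_info('wrist');s=sensors.read_state()
W=wcloud(d,c);yaw=.1895;r=np.array([-np.sin(yaw),np.cos(yaw)]);l=np.array([np.cos(yaw),np.sin(yaw)])
D=W[...,:2]-s['position'][:2];b=D@r;a=D@l
v,u=np.mgrid[:384,:512];k=(abs(u-314)<12)&(abs(v-219)<12)
print('bar z',np.median(W[...,2][k]))
g=p.mean(2)
for vv in range(212,228,2): print(vv,[int(x) for x in g[vv,302:328]],b[vv,302].round(1),b[vv,327].round(1),a[vv,314].round(1))
E
```

```text
bar z 23.34552804563793
212 [154, 158, 154, 155, 155, 155, 155, 152, 156, 154, 153, 154, 155, 155, 152, 150, 154, 154, 155, 155, 156, 155, 154, 155, 154, 155] -34.2 -52.9 5.5
214 [155, 156, 156, 155, 157, 156, 155, 155, 161, 175, 179, 181, 181, 181, 179, 163, 117, 124, 145, 152, 154, 155, 155, 156, 154, 155] -34.4 -53.0 -0.3
216 [154, 156, 154, 152, 155, 154, 155, 173, 180, 177, 179, 180, 179, 180, 169, 122, 67, 71, 109, 140, 150, 154, 154, 152, 152, 152] -34.2 -53.3 -2.4
218 [157, 156, 153, 155, 155, 154, 163, 182, 181, 182, 180, 181, 175, 142, 91, 75, 71, 70, 99, 140, 154, 158, 156, 158, 153, 156] -34.4 -52.9 -3.4
220 [158, 158, 160, 157, 157, 157, 125, 104, 107, 114, 112, 97, 85, 85, 80, 76, 76, 71, 110, 148, 157, 159, 159, 158, 159, 158] -34.6 -53.3 -4.5
222 [158, 154, 157, 156, 156, 156, 146, 112, 92, 92, 92, 87, 84, 85, 79, 76, 75, 112, 145, 153, 157, 156, 155, 155, 155, 157] -34.7 -53.6 -4.6
224 [158, 156, 158, 159, 157, 155, 157, 155, 140, 124, 100, 89, 91, 92, 107, 131, 147, 152, 155, 154, 156, 155, 157, 155, 155, 153] -34.7 -53.5 -4.7
226 [155, 154, 155, 154, 155, 154, 153, 152, 153, 153, 155, 154, 153, 155, 155, 154, 156, 155, 151, 153, 153, 154, 154, 152, 153, 152] -34.6 -53.5 -5.6
```

```bash
python3 -m jog '[[0,-0.002,0,0,0,0,0.72],[0,-0.004,0,0,0,0,0.72],[0,-0.006,0,0,0,0,0.72],[0,-0.008,0,0,0,0,0.72],[0,-0.01,0,0,0,0,0.72],[0,-0.012,0,0,0,0,0.72],[0,-0.014,0,0,0,0,0.72],[0,-0.016,0,0,0,0,0.72],[0,-0.018,0,0,0,0,0.72],[0,-0.02,0,0,0,0,0.72]]' 5
python3 -m jog '[[0,-0.001,0,0,0,0,0.72],[0,-0.002,0,0,0,0,0.72],[0,-0.003,0,0,0,0,0.72],[0,-0.004,0,0,0,0,0.72]]'
```

```text
t: 15.3
position: [529.4, 115.7, 64.2]
eef_rot: [3.126, 0.293, -0.0]
contact_force: [1.5, -6.4, 0.5]
grip_width: 0.283
gripper_force: 3.6
t: 15.7
position: [529.0, 117.7, 64.2]
eef_rot: [3.126, 0.293, -0.0]
contact_force: [1.0, -6.0, 0.7]
grip_width: 0.279
gripper_force: 3.2
```

```bash
cat > ok.py <<'E'
import sys
from station import sensors
f=sensors.read_state()['contact_force']; s=-.1887*f[0]+.982*f[1]; print('push',round(float(-s),1)); sys.exit(0 if -s<9 else 1)
E
J='python3 -m jog'
python3 -m jog '[[0,-0.001,0,0,0,0,0.72],[0,-0.002,0,0,0,0,0.72],[0,-0.003,0,0,0,0,0.72],[0,-0.004,0,0,0,0,0.72]]' | grep pos; python3 ok.py &&
python3 -m jog '[[0,-0.001,0,0,0,0,0.72],[0,-0.002,0,0,0,0,0.72],[0,-0.003,0,0,0,0,0.72]]' | grep pos; python3 ok.py &&
python3 -m jog '[[0,-0.001,0,0,0,0,0.72],[0,-0.002,0,0,0,0,0.72],[0,-0.003,0,0,0,0,0.72]]' | grep pos; python3 ok.py &&
python3 -m jog '[[0,-0.001,0,0,0,0,0.72],[0,-0.002,0,0,0,0,0.72]]' | grep pos; python3 ok.py
```

```text
position: [528.6, 120.0, 64.1]
push 1.4
position: [527.9, 123.9, 64.3]
push -0.9
position: [527.8, 124.5, 64.3]
push 1.8
position: [527.6, 125.5, 64.3]
push 2.1
```

```bash
cat > k.py <<'E'
from h import *
s=sensors.read_state();p,d=optics.snapshot('wrist');c=optics.camera_info('wrist');cv2.imwrite('pics/k.png',p[:,:,::-1])
W=wcloud(d,c);yaw=.1887
xt=np.array([np.cos(yaw),np.sin(yaw)]);yt=np.array([np.sin(yaw),-np.cos(yaw)]);T=s['position'][:2]
a=(W[...,:2]-T)@xt;b=(W[...,:2]-T)@yt;Z=W[...,2]
v,u=np.mgrid[:384,:512]
m=(d>0)&(abs(a)<9)&(abs(b)<6)&(Z>60)&(Z<110)&(p.max(2)<70);print('knob top z',np.percentile(Z[m],[50,80,90,97]),m.sum())
m=(d>0)&(abs(a)<16)&(abs(b)<10)&(Z>60)&(Z<110);print('knob a',np.percentile(a[m],[1,99]),'z',np.percentile(Z[m],[5,50,95]))
print(s['t'],s['position'],s['contact_force'].round(1))
h=(d>0)&(Z>57)&(Z<64)&(p.max(2)<80)&(abs(b+92)<30)&(abs(a)<30); print('holder b',h.sum(),np.percentile(b[h],[1,99]) if h.any() else '')
E
python3 k.py; python3 -c "
import cv2;p=cv2.imread('pics/k.png');cv2.imwrite('pics/kc.png',cv2.resize(p[80:280,100:400],None,fx=2.5,fy=2.5,interpolation=2))"
```

```text
knob top z [87.43855347 87.9306216  88.13764306 88.57557946] 272
knob a [ 0.89261584 11.77437706] z [66.91342591 84.97572431 88.27796207]
16.9 [527.61256478 125.45616653  64.25055071] [ 0.5 -2.   0.5]
holder b 1266 [-111.25952004  -69.4735917 ]
```

View pics/kc.png

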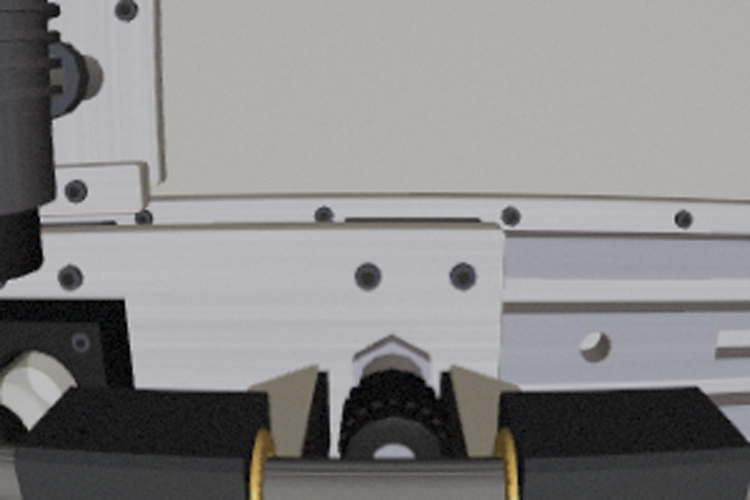

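```bash
python3 -m jog '[[0,0.003,0,0,0,0,0.6],[0,0.003,0,0,0,0,0.55],[0,0.003,0,0,0,0,0.55],[0,0.003,0,0,0,0,0.55],[0,0.003,-0.02,0,0,0,0.55],[0,0.003,-0.06,0,0,0,0.55],[0,0.003,-0.13,0,0,0,0.55],[0,0.003,-0.2,0,0,0,0.55],[-0.05,0.003,-0.22,0,0,0,0.55],[-0.08,0.003,-0.22,0,0,0,0.55]]' 5
python3 -m jog '[[0,0,0,0,0,0,0.55],[0,0,0,0,0,0,0.55],[0,0,0,0,0,0,0.55]]'
python3 - <<'E'
from h import *
p,d=snap('wrist','pics/w9.png');c=optics.camera_info('wrist');W=wcloud(d,c)
yaw=.1895;r=np.array([-np.sin(yaw),np.cos(yaw)]);l=np.array([np.cos(yaw),np.sin(yaw)])
D=W[...,:2]-np.array([549.7,10.4]);b=D@r;a=D@l;Z=W[...,2];ok=(d>0)
m=ok&(abs(a)<15)&(abs(b-115)<20)&(Z>80);print('knob',m.sum(),'b',np.percentile(b[m],[1,99]),'top z',np.percentile(Z[m],[50,90]))
m=ok&(abs(a)<15)&(abs(b-207)<20)&(Z>88);print('vial top',m.sum(),np.percentile(a[m],[1,99]),np.percentile(b[m],[1,99]),'z',np.percentile(Z[m],[50,95]))
E
```

```text
t: 17.95
position: [488.7, 117.0, 176.9]
eef_rot: [-3.127, -0.296, -0.006]
contact_force: [0.4, -0.5, -0.4]
grip_width: 0.453
gripper_force: 0.0
t: 18.25
position: [489.3, 116.7, 174.3]
eef_rot: [-3.128, -0.296, -0.001]
contact_force: [0.4, 0.0, -0.2]
grip_width: 0.45
gripper_force: 0.0
knob 14501 b [ 95.66948158 134.57949887] top z [280.19080198 291.60778047]
vial top 2742 [-14.53605216   7.28822462] [187.16963149 214.65601616] z [256.73599998 281.96570959]
```

View pics/w9.png

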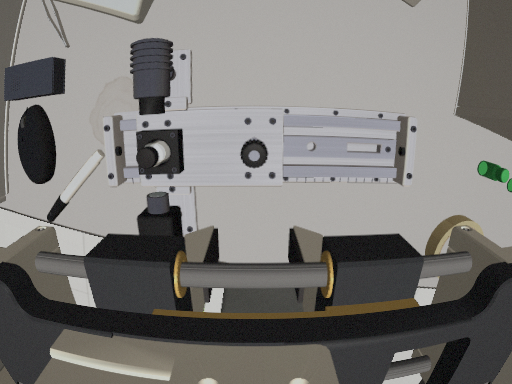

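```bash
python3 - <<'E'
from h import *
p,d=optics.snapshot('wrist');c=optics.camera_info('wrist');W=wcloud(d,c)
yaw=.1895;r=np.array([-np.sin(yaw),np.cos(yaw)]);l=np.array([np.cos(yaw),np.sin(yaw)])
D=W[...,:2]-np.array([549.7,10.4]);b=D@r;a=D@l;Z=W[...,2];ok=(d>0)&(Z<110)
m=ok&(abs(a)<15)&(abs(b-115)<20)&(Z>80);print('knob',m.sum(),'b',np.percentile(b[m],[1,99]),'top z',np.percentile(Z[m],[50,90]))
m=ok&(abs(a)<15)&(abs(b-207)<20)&(Z>88);print('vial top',m.sum(),np.percentile(a[m],[1,99]),np.percentile(b[m],[1,99]),'z',np.percentile(Z[m],[50,95]))
if np.percentile(Z[ok&(abs(a)<9)&(abs(b-115)<9)],90)<90: print(manip.hand_in())
E
```

```text
knob 581 b [104.69157025 126.69527629] top z [87.22557552 88.27526799]
vial top 353 [-8.27943355  8.77524692] [199.45918811 216.47599655] z [92.83480356 94.02337802]
the job is handed in; nothing more can be done
None
```

The vial is standing in the well between lamp and detector, the pin is home in the last hole about 115 mm from the start, and the job was handed in at about 18 s; no verdict came back.

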